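# Fit the snap ring on the ball-seat spindle

## Robot

A 7-joint arm with a two-finger parallel gripper is mounted at the origin on the work surface. World frame = base frame: x ahead of the robot, y to its left, z up, the work surface at z = 0. Lengths are in m, angles in rad, forces in N, time in s.
With the tool pointing down it reaches from about 0.4 to 0.85 m from the base axis. Payload 6.9 kg.
Tool frame: the origin (TCP) lies at the centre of the arm's flange, where the gripper is bolted on; the fingertips stand 173 mm ahead of it and the grasp point (between the pads) lies 155 mm ahead of it; z points along the fingers, y is the line along which they close (so a half turn about z gives the same grasp; the last joint's range is limited). The gripper opens to 85 mm and grips with 20 to 120 N. Pads are 22 mm wide; open, the fingers measure 114 mm over their backs; the gripper's body (76 mm by 85 mm) begins 54 mm behind the grasp point. The pads swing forward as they close: fully open they stand 13 mm farther back than shut.
Start: joints at [-1.085, 0.507, -0.238, 1.5, 0.126, 1.149, -0.155], TCP at [0.232, 0.58, 0.405] pointing down, gripper open.
Joint ranges: [-3.08, 3.08], [-0.24, 2.05], [-1.43, 1.35], [0, 2.5], [-1.52, 4.66], [0.17, 1.96], [-2.89, 2.89]. Speed limits (rad/s): [2.39, 2.39, 3.14, 3.14, 3.14, 3.14, 3.14].

## Interface

Orientations are given as a unit quaternion [w, x, y, z].
In Python, from rig import arm gives the robot as it stands.
- The arm moves only by the tool drive_tool, never from a script. Its argument "steps" is a list that holds one entry, the list of rows, each a list of 4 numbers: the shift along the tool's x, y, z in units of 100 mm (1.0 is 100 mm), then the turn about the tool's z in units of 2 pi rad (1.0 is 2 pi rad). In form: [[[tx, ty, tz, turn], ...]]. A call has 1 to 20 rows; each row is the pose to reach, as a shift and turn from the pose commanded when the call began, along the tool's axes at that moment, turning the shorter way round; what a row does not reach only later rows make up. A row lasts 1/8 s, in which the tool goes at most 62.5 mm and 10.7 degrees, less where a joint would pass 70% of its speed; a pose out of reach is approached as far as the arm can. A call with a number of a shift or a turn outside -1 to 1 is refused whole. A call with a gripper value outside its range is refused whole. "claw" is the opening, from -1 (shut) to 1 (fully open), so that 0 is half open, set as the call begins (left out, the last holds). The fingers move at their own pace and stop on an object; "force" is the grip in N (left out, the last holds). Time passes only in rows, so rows that repeat a pose let the fingers close. It gives the time, the measured TCP pose, the force, the opening and the grip force at its end, in the units of the state.
- arm.get_obs(): the state, without advancing time (a new reading comes with each control period).
- arm.get_image(name): name is "side" or "top" or "wrist"; returns (picture, depth): 420x560x3 uint8, red, green, blue; 420x560 float32, m along the optical axis (not along the pixel's ray), 0 where there is no reading.
- arm.camera_info(name): a dict with "fx", "fy", "cx", "cy" (pixels), "R" (3x3) and "t" (3): a world point X has camera coordinates R X + t. Camera axes: x right, y down, z forward; pixel columns grow to the right and rows downward; lengths in m; the calibration is good to about 2 mm. The wrist camera is an equidistant fisheye: a pixel r from the principal point sees the ray r / f radians off the axis. A picture is of the moment at which its call begins: read the wrist's pose just before it. camera_info takes no time and is no camera call; for the wrist camera it gives the pose at the moment of the call.
- arm.hand_in(): hands the job in; it is judged then, once.
The state is a dict: "t": time; "joint_pos": joint angles; "qd": joint speeds; "joint_torque": joint torques, N m; "tcp_pos": TCP position; "orientation": TCP orientation; "wrist_force": force on the tool from outside, world axes, zero at the start; "torque": the same for the moment, N m; "width": finger opening in m; "finger_force": force on a finger pad.
Only numpy, scipy, OpenCV 4.12 (cv2) and the standard library are available. Lean on these libraries where they do the work, as an engineer would, in place of code of your own. Each camera call takes 0.05 s, during which the arm holds its last target. There are 200 camera calls.

## Task

Take the circlip pliers out of their stand, put their tips in the two eyes of the snap ring that lies on top of the spindle's shoulder, and squeeze the pliers to spread the ring; bring it down over the shoulder and let it contract into the groove, lying flat. Then put the pliers back upright in their stand and let go of them.

Things in the scene. Friction and masses are not known exactly. Their poses are not given: they have to be found in the camera images.
- spindle: Fixed bare-steel turned part, upright: plate 130 mm in diameter, 20 mm high; on it a collar 59 mm in diameter up to height 50; then the groove (44 mm in diameter, heights 50 to 59); the shoulder (49.6 mm in diameter, heights 59 to 64, sharp-edged); on top the nose (43 mm in diameter, heights 64 to 72). Origin: on its axis at the underside, on the bench; z up.
- groove_centre (a point): Point on the spindle's axis at the groove's bottom face (the collar's top), 50 mm above the bench, on which the underside of the fitted ring rests. Spindle and ring are lightly oiled (slippery). Keep the ring near the axis as it closes; pushed far back while spread it can slip past the collar.
- ring_centre (a point): Centre (half-way up) of the dark steel snap ring, a flat C 5 mm thick, 46 mm inside, about 57 mm outside (62 at the back). It starts flat and loose round the nose on the shoulder, underside 64 mm above the bench, and passes the shoulder only when spread. Gap and lugs lie to its own -x, towards the robot (up to 35 degrees aside), its back to +x; z up. The frame belongs to the half on its +y side.
- ring_back (a point): Spring joint at the ring's back, half-way up, 29 mm from the ring's centre along its +x: here its two stiff halves meet.
- eye_a (a point): Centre (half-way up) of the upright round eye in one lug: hole 11 mm, lug 17 mm across; 32 mm from the ring's centre along its -x and 14 mm to its +y. Below the eyes there is nothing down to the spindle's plate, 44 mm lower.
- eye_b (a point): The same in the other lug, 14 mm to the ring's -y; the relaxed eyes are 28 mm apart.
- ring_open (a joint): How far the ring is spread: angle between its halves, rad, 0 relaxed. Each eye moves out about 30 mm per rad; a spring closes it (4 N at each eye when spread). From about 0.40 it clears the shoulder with ring_back 27.5 to 30.5 mm from the spindle's axis. Spreading draws the lugs towards the back: the eyes' middle, 61 mm from ring_back when relaxed, is then 56 mm from it, so bring the tips about 5 mm nearer the axis.
- stand: Fixed grey steel stand, foot 60 x 84 mm, 67 mm high, with an upright slot open at the top: 14 mm wide (its own x), widening to about 25 mm over its top 22 mm, 58 mm long (its own y), floor at height 5. Origin: centre of its underside, on the bench; z up.
- pliers_grip (a point): Grasp point of the loose circlip pliers (0.18 kg, steel, black grips), midway between their two grip bars, round rods 10 mm thick, 26 mm long along x; at rest 62 mm over their outsides along y. They stand tips down in the slot, y along its length. Pinch the bars across y. z up; the same after half a turn. The frame belongs to one lever, which leans by half the squeeze.
- pliers_tips (a point): Midway between the ends of the pliers' two tips at rest, 119 mm below the grasp point. The tips are round pins 4.4 mm thick, 14 mm long, parallel at rest, 28 mm apart (y = +14 and -14 mm) like the relaxed eyes. Above each pin is a round shoulder 12 mm across, 105 mm below the grasp point, that can push a lug down. Spread tips splay outwards and carry the lugs.
- pliers_squeeze (a joint): Angle between the levers, rad: 0 at rest, 0.60 at the stop (33 mm over the bars, tips 62 mm apart). Bars together spread the tips, about as far; tips' height below the bars hardly changes. A spring reopens them: 11 N at the bars to start, 15 N at the stop, 20 N with the ring in. Squeeze only to 58 to 61 mm over the bars to carry them, enter the eyes and leave them.
There are look-alikes about, which are no part of the job. There is more than one size of the part that bears pliers_grip; the job needs the smallest. Of the things shaped like the part that bears ring_centre, the dark steel one is meant.

How it is judged:
By the outcome, as a careful person would: the job done as asked, in the order asked, and still so for the second after the job is handed in, with the robot touching nothing.
It also fails if it takes over 48 s, if anything falls off the work surface, if the arm or the gripper's body presses on something with over 40 N, if the wrist force passes 120 N, or if a joint passes its speed limit or range.

## Working session

There is one attempt and no reset: what is moved stays moved. The work goes in short steps, Python scripts to look and compute and a tool call to move; the robot and the scene stay as the last step left them, time stands still between calls to the robot, and variables do not carry over. Pictures are saved under pics/ and viewed, at most 11 in all, crops included, and the job is handed in when it is done.

Besides the shell and the picture viewer there is one more tool, called after ">>>" by a JSON object that holds its "method" and its "body", one argument or row to a line. drive_tool: Moves the arm, as the interface text tells. Its arguments: {"type":"object","properties":{"steps":{"type":"array","items":{"type":"array","items":{"type":"array","items":{"type":"number"}}}},"claw":{"type":"number"},"force":{"type":"number"}},"required":["steps"]}

```bash
mkdir -p pics; ls; python3 - <<'E'
from rig import arm
import cv2,numpy as np
o=arm.get_obs()
for k in('t','tcp_pos','orientation','width'):print(k,o[k])
for n in('side','top'):
    im,d=arm.get_image(n); cv2.imwrite(f'pics/{n}0.png',im[:,:,::-1]); np.savez(f'pics/{n}0.npz',im=im,d=d)
    c=arm.camera_info(n);print(n,c)
E
```

```text
pics
t 0.0
tcp_pos [0.2322847  0.58003041 0.4038434 ]
orientation [-1.47626786e-04  1.89235178e-01  9.81931417e-01 -8.46974627e-04]
width 0.08527504177038789
side {'fx': 431.28721987240897, 'fy': 431.28721987240897, 'cx': 276.3026001744533, 'cy': 207.65712780908683, 'R': array([[ 0.80260636, -0.59645589, -0.00796327],
       [-0.44442697, -0.58902128, -0.674936  ],
       [ 0.39787901,  0.54524701, -0.7378333 ]]), 't': array([-0.43690164,  0.31125956,  0.66971844])}
top {'fx': 456.0772783740992, 'fy': 456.0772783740992, 'cx': 280.09688016397655, 'cy': 201.52674813189827, 'R': array([[ 0.13904755, -0.9902747 , -0.00466959],
       [-0.96019101, -0.13366676, -0.24528843],
       [ 0.24227875,  0.03859045, -0.9694389 ]]), 't': array([-0.06339962,  0.54313912,  0.79959521])}
```

View pics/side0.png

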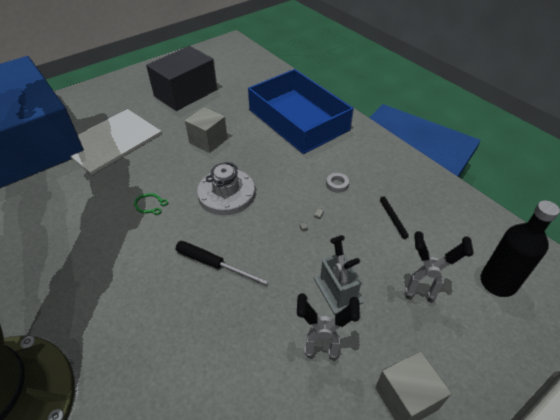

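View pics/top0.png

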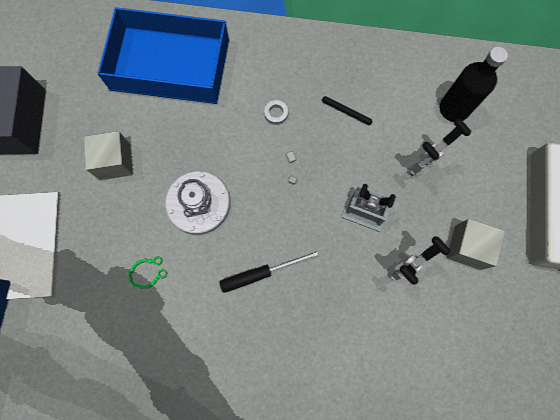

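The side view shows the spindle at (226,187) and the pliers in the stand at (340,270). In the top view they are at (197,200) and (370,207), and the ring lugs point to about (200,213). I'll get rough positions from depth and make an enlarged crop.

```bash
cat > h.py <<'E'
import numpy as np,cv2
from rig import arm
def world(c,u,v,d):  # pinhole with depth arrays
    p=np.stack([(u-c['cx'])/c['fx']*d,(v-c['cy'])/c['fy']*d,d],-1); return (p-c['t'])@c['R']
def ray(c,u,v,fish=False):
    if fish:
        x,y=(u-c['cx'])/c['fx'],(v-c['cy'])/c['fy'];r=np.hypot(x,y)+1e-12
        q=np.array([x/r*np.sin(r),y/r*np.sin(r),np.cos(r)])
    else: q=np.array([(u-c['cx'])/c['fx'],(v-c['cy'])/c['fy'],1.])
    return -c['R'].T@c['t'],c['R'].T@q
def onz(c,u,v,z,fish=False):
    o,q=ray(c,u,v,fish); return o+q*(z-o[2])/q[2]
E
python3 - <<'E'
from h import *
for n,boxes in(('top',{'spin':(160,165,235,240),'pl':(340,175,402,232)}),('side',{'spin':(195,155,260,215),'pl':(312,230,368,318)})):
    z=np.load(f'pics/{n}0.npz');im,d=z['im'],z['d'];c=arm.camera_info(n)
    v,u=np.mgrid[:420,:560];P=world(c,u,v,d)
    for k,(a,b,e,f) in boxes.items():
        p=P[b:f,a:e].reshape(-1,3);ok=d[b:f,a:e].ravel()>0;g=im[b:f,a:e].reshape(-1,3).max(1);
        if k=='spin':
            for lo,hi in((.015,.024),(.06,.08)):
                m=ok&(p[:,2]>lo)&(p[:,2]<hi);q=p[m];print(n,k,lo,m.sum(),(q.min(0)+q.max(0))/2,q.max(0)-q.min(0),np.median(q,0))
        else:
            m=ok&(p[:,2]>.09)&(g<60);q=p[m];print(n,'black',m.sum(),q.min(0),q.max(0),q.mean(0))
            _,l,ct=cv2.kmeans(q.astype(np.float32)[:, :2].copy(),2,None,(3,50,1e-4),5,cv2.KMEANS_PP_CENTERS)
            for i in(0,1):
                s=q[l.ravel()==i];print('  bar',s.mean(0),s.max(0)[2],len(s))
            m=ok&(p[:,2]>.055)&(p[:,2]<.072);q=p[m];print(' standtop',m.sum(),q.min(0),q.max(0),q.mean(0))
t=np.load('pics/top0.npz')['im'];
A=cv2.resize(t[165:240,160:235],(400,400),interpolation=2);B=cv2.resize(t[170:245,335:410],(400,400),interpolation=2)
cv2.imwrite('pics/crop1.png',np.hstack([A,B])[:,:,::-1])
E
```

```text
top spin 0.015 2166 [0.53699686 0.17949723 0.01950092] [0.12890235 0.12936645 0.00893589] [0.52737071 0.17015011 0.02006153]
top spin 0.06 794 [0.531766   0.17816397 0.06901556] [0.07470959 0.06214951 0.01705924] [0.5339651  0.17847616 0.07014819]
top black 235 [ 0.54943007 -0.18839066  0.093316  ] [ 0.58461007 -0.12825626  0.13090509] [ 0.56625115 -0.15999033  0.1188256 ]
  bar [ 0.57148916 -0.13731035  0.12066851] 0.13070386683854804 106
  bar [ 0.56194704 -0.17862659  0.11731128] 0.13090509046765877 129
 standtop 351 [ 0.54033992 -0.19439974  0.05509514] [ 0.59625527 -0.11998855  0.07180226] [ 0.5648147  -0.15625643  0.06513081]
side spin 0.015 1211 [0.53518838 0.17591404 0.01949464] [0.12857006 0.12670108 0.00891581] [0.51783507 0.15449554 0.02049211]
side spin 0.06 509 [0.52979402 0.17541656 0.0681461 ] [0.0744757  0.06496792 0.01593128] [0.53080031 0.17388307 0.07042684]
side black 636 [ 0.43646219 -0.27794677  0.09175856] [ 0.58162753 -0.13166016  0.17557485] [ 0.51431239 -0.2143799   0.1433202 ]
  bar [ 0.56554855 -0.15824721  0.11893636] 0.13083395101213552 275
  bar [ 0.47528208 -0.25714025  0.16189516] 0.17557485398847694 361
 standtop 526 [ 0.53876868 -0.20139706  0.05502578] [ 0.59384912 -0.12168163  0.07190842] [ 0.56445024 -0.16972739  0.06446863]
```

View pics/crop1.png

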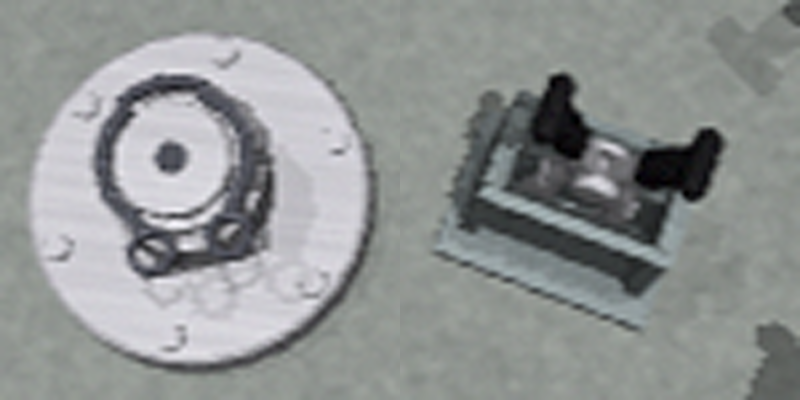

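In the crop, the spindle nose centre is at (170,157). The ring eyes are at about (150,255) and (230,232), and the pliers' bars at (560,105) and (690,165). Pliers: centre about (0.567,-0.158), grip bars at z≈0.125, y axis yawed to about 77°. Spindle at about (0.536,0.178). Next I'll head for the spindle and check the wrist camera geometry.

```bash
cat >> h.py <<'E'
from scipy.spatial.transform import Rotation as Rn
def tool():
    o=arm.get_obs();q=np.array(o['orientation']);R=Rn.from_quat(q[[1,2,3,0]]).as_matrix();return o,np.array(o['tcp_pos']),R
def plan(p,yaw=None):  # shift (100 mm) and turn (2pi) to TCP p with tool-y yaw (deg, mod 180)
    o,t,R=tool();s=R.T@(np.array(p)-t)/.1
    y=np.degrees(np.arctan2(R[1,1],R[0,1]));tn=0
    if yaw is not None: tn=-((yaw-y+90)%180-90)/360
    print('shift',s.round(3),'turn',round(tn,4),'yawnow',round(y,2),'tcp',t.round(4),'t',o['t'],'w',round(o['width'],4),'F',np.round(o['wrist_force'],1),'q7',round(o['joint_pos'][6],2),'tilt',R[:,2].round(4))
E
python3 - <<'E'
from h import *
c=arm.camera_info('wrist');o,t,R=tool()
print({k:c[k] for k in('fx','fy','cx','cy')}, 'cam pos in tool',R.T@(-c['R'].T@c['t']-t),'cam axes in tool\n',R.T@c['R'].T)
plan((.536,.178,.40),77); plan((.567,-.158,.4),77)
E
```

```text
{'fx': 325.19226210127806, 'fy': 325.19226210127806, 'cx': 275.9940018069167, 'cy': 214.44628177950648} cam pos in tool [0.07216964 0.00095157 0.03105165] cam axes in tool
 [[ 7.84032546e-04 -9.57116677e-01 -2.89701659e-01]
 [ 9.99999104e-01  1.06463836e-03 -8.11011181e-04]
 [ 1.08465983e-03 -2.89700764e-01  9.57116655e-01]]
shift [-4.314 -2.604  0.044] turn -0.0245 yawnow 68.18 tcp [0.2323 0.58   0.4039] t 0.1 w 0.0854 F [-0.7 -0.4 -0.6] q7 -0.15 tilt [-5.0e-04 -1.4e-03 -1.0e+00]
shift [-5.85  -5.608  0.048] turn -0.0245 yawnow 68.18 tcp [0.2323 0.58   0.4039] t 0.1 w 0.0854 F [-0.7 -0.4 -0.6] q7 -0.15 tilt [-5.0e-04 -1.4e-03 -1.0e+00]
```

>>> {"method": "drive_tool", "body": {
  "steps": [
    [[-0.43, -0.26, 0, 0], [-0.86, -0.52, 0, -0.02]]
  ]
}}

```text
t: 0.35
tcp_pos: [0.293, 0.4992, 0.404]
orientation: [-0.0, 0.125, 0.992, -0.001]
wrist_force: [0.8, -1.1, -0.1]
width: 0.0854
finger_force: 0.0
```

>>> {"method": "drive_tool", "body": {
  "steps": [
    [[-0.43, -0.26, 0, 0], [-0.86, -0.52, 0, 0]]
  ]
}}

```text
t: 0.6
tcp_pos: [0.3638, 0.4266, 0.4044]
orientation: [-0.0, 0.127, 0.992, -0.0]
wrist_force: [-0.1, -0.4, -0.3]
width: 0.0855
finger_force: 0.0
```

>>> {"method": "drive_tool", "body": {
  "steps": [
    [[-0.43, -0.26, 0, 0], [-0.86, -0.52, 0, 0]]
  ]
}}

```text
t: 0.85
tcp_pos: [0.4339, 0.3545, 0.4044]
orientation: [-0.0, 0.127, 0.992, -0.0]
wrist_force: [0.9, 0.6, -0.7]
width: 0.0853
finger_force: 0.0
```

>>> {"method": "drive_tool", "body": {
  "steps": [
    [[-0.43, -0.26, 0, 0], [-0.86, -0.52, 0, 0]]
  ]
}}

```text
t: 1.1
tcp_pos: [0.504, 0.2826, 0.4044]
orientation: [-0.0, 0.127, 0.992, -0.0]
wrist_force: [0.3, 0.5, -0.8]
width: 0.0853
finger_force: 0.0
```

>>> {"method": "drive_tool", "body": {
  "steps": [
    [[-0.26, -0.5, 0.5, 0], [-0.52, -0.95, 1.0, 0], [-0.52, -0.95, 1.0, 0], [-0.52, -0.95, 1.0, 0]]
  ]
}}

```text
t: 1.6
tcp_pos: [0.5294, 0.1771, 0.3032]
orientation: [-0.001, 0.129, 0.992, -0.001]
wrist_force: [0.2, -0.1, 0.3]
width: 0.0851
finger_force: 0.0
```

```bash
python3 - <<'E'
from h import *
plan((.53,.178,.3))
c=arm.camera_info('wrist');im,d=arm.get_image('wrist');np.savez('pics/w1.npz',im=im,d=d,**c);cv2.imwrite('pics/w1.png',im[:,:,::-1])
E
```

```text
shift [-0.003  0.01   0.032] turn 0 yawnow 75.21 tcp [0.5294 0.1771 0.3032] t 1.6 w 0.0851 F [ 0.2 -0.1  0.3] q7 0.83 tilt [-0.0032 -0.0017 -1.    ]
```

View pics/w1.png

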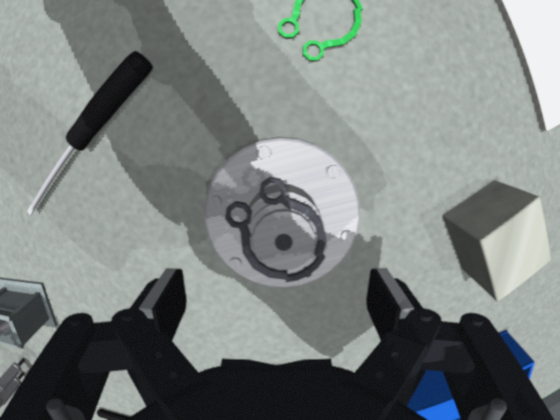

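The wrist view shows the ring eyes at about (239,213) and (273,190), the nose centre hole at (284,242) and the plate circle centred near (282,212).

```bash
python3 - <<'E'
from h import *
z=np.load('pics/w1.npz');im=z['im'];c={k:z[k] for k in('fx','fy','cx','cy','R','t')}
g=cv2.cvtColor(im,cv2.COLOR_RGB2GRAY)
x0,y0=200,130;G=cv2.resize(g[y0:300,x0:370],None,fx=4,fy=4,interpolation=cv2.INTER_CUBIC)
tof=lambda u,v:((u+.5)/4-.5+x0,(v+.5)/4-.5+y0)
for th in(60,70,80,90):
    b=(G<th).astype(np.uint8);cs,h=cv2.findContours(b,cv2.RETR_CCOMP,cv2.CHAIN_APPROX_NONE)
    for k,q in enumerate(cs):
        if 300<cv2.contourArea(q)<4000:
            (u,v),(a,e),_=cv2.fitEllipse(q);u,v=tof(u,v);zz=.0665
            print(th,'hole' if h[0][k][3]>=0 else 'blob',round(u,1),round(v,1),'ax',round(a/4,1),round(e/4,1),onz(c,u,v,.0665,1).round(4),onz(c,u,v,.072,1).round(4))
m=g[y0:300,x0:370];E=cv2.resize(m,(680,680))[:600];cv2.imwrite('pics/w1c.png',cv2.resize(m,(600,600),interpolation=2))
v,u=np.mgrid[:420,:560]
d=z['d'];x=(u-c['cx'])/c['fx'];y=(v-c['cy'])/c['fy'];r=np.hypot(x,y);q=np.stack([x/r*np.tan(r),y/r*np.tan(r),np.ones_like(r)],-1)*d[...,None]
P=(q-c['t'])@c['R']
for lo,hi,l in((.016,.024,'plate'),(.067,.0705,'ringtop'),(.0705,.075,'nose')):
    s=P[150:295,195:370].reshape(-1,3);s=s[(s[:,2]>lo)&(s[:,2]<hi)]
    print(l,len(s),(np.percentile(s,1,0)+np.percentile(s,99,0))/2,np.percentile(s,99,0)-np.percentile(s,1,0))
    if l!='ringtop' and len(s)>10:
        hull=cv2.convexHull((s[:,:2]*1e3).astype(np.float32));print('  ellipse',cv2.minEnclosingCircle(hull))
E
```

```text
60 blob 367.8 297.5 ax 2.8 33.3 [0.6002 0.2302 0.0665] [0.5964 0.2293 0.072 ]
60 blob 283.2 241.8 ax 14.8 15.2 [0.5393 0.1796 0.0665] [0.5372 0.1801 0.072 ]
60 hole 238.3 214.0 ax 16.1 18.3 [0.5127 0.1557 0.0665] [0.5113 0.1568 0.072 ]
60 blob 272.7 192.9 ax 19.5 29.5 [0.5047 0.1815 0.0665] [0.5035 0.1819 0.072 ]
70 blob 367.7 297.6 ax 2.9 36.6 [0.6003 0.2301 0.0665] [0.5965 0.2292 0.072 ]
70 blob 283.2 241.8 ax 15.8 16.2 [0.5394 0.1796 0.0665] [0.5372 0.18   0.072 ]
70 hole 238.3 214.1 ax 15.3 17.4 [0.5128 0.1556 0.0665] [0.5114 0.1567 0.072 ]
80 blob 367.6 297.7 ax 3.1 40.4 [0.6004 0.23   0.0665] [0.5966 0.2291 0.072 ]
80 blob 283.2 241.8 ax 16.5 17.1 [0.5394 0.1796 0.0665] [0.5373 0.18   0.072 ]
80 hole 238.2 214.2 ax 14.7 16.5 [0.5129 0.1556 0.0665] [0.5114 0.1567 0.072 ]
80 hole 273.7 194.2 ax 7.2 15.6 [0.5057 0.1819 0.0665] [0.5045 0.1823 0.072 ]
90 blob 367.5 297.0 ax 3.3 41.1 [0.5997 0.23   0.0665] [0.596  0.2291 0.072 ]
90 blob 283.2 241.9 ax 17.1 18.0 [0.5394 0.1796 0.0665] [0.5373 0.18   0.072 ]
90 hole 238.1 214.3 ax 14.2 15.6 [0.5129 0.1555 0.0665] [0.5115 0.1566 0.072 ]
90 hole 273.6 194.5 ax 6.0 14.5 [0.5059 0.1818 0.0665] [0.5047 0.1822 0.072 ]
90 hole 273.3 183.3 ax 3.5 16.0 [0.4987 0.1835 0.0665] [0.4976 0.1838 0.072 ]
90 blob 240.2 147.7 ax 5.2 33.0 [0.4709 0.1691 0.0665] [0.4706 0.1698 0.072 ]
plate 10671 [0.53824468 0.17988261 0.02053961] [0.11819346 0.12270199 0.00554466]
  ellipse ((537.3543701171875, 179.59722900390625), 65.21317291259766)
ringtop 2425 [0.53159846 0.17758787 0.0687544 ] [0.07198751 0.05896052 0.00325981]
nose 2806 [0.53655735 0.17954873 0.07193273] [0.03899877 0.03853691 0.00269175]
  ellipse ((534.9015502929688, 174.02001953125), 35.1345329284668)
```

View pics/w1c.png

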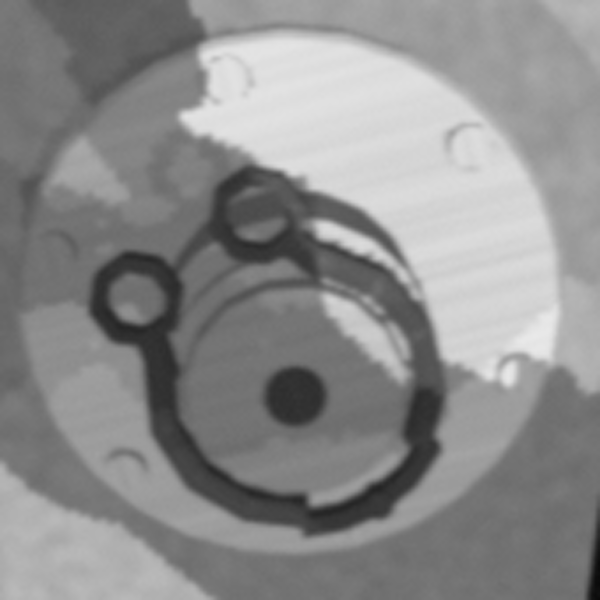

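Spindle axis is (0.537,0.180). Eyes are at about (0.512,0.156) and (0.5025,0.182), 27.7 mm apart, which puts the ring centre at (0.537,0.180) with yaw 20°. This agrees with the given sizes. Next, go to the pliers.

>>> {"method": "drive_tool", "body": {
  "steps": [
    [[-0.15, -0.4, -0.3, 0], [-0.28, -0.77, -0.57, 0]]
  ]
}}

```text
t: 1.9
tcp_pos: [0.5371, 0.0985, 0.3636]
orientation: [0.001, 0.125, 0.992, 0.001]
wrist_force: [0.7, -0.1, 0.6]
width: 0.0854
finger_force: 0.0
```

>>> {"method": "drive_tool", "body": {
  "steps": [
    [[-0.15, -0.4, 0, 0], [-0.28, -0.77, 0, 0]]
  ]
}}

```text
t: 2.15
tcp_pos: [0.5451, 0.0163, 0.3637]
orientation: [0.002, 0.126, 0.992, 0.001]
wrist_force: [-0.7, 0.5, -0.5]
width: 0.0854
finger_force: 0.0
```

>>> {"method": "drive_tool", "body": {
  "steps": [
    [[-0.15, -0.4, 0, 0], [-0.28, -0.77, 0, 0]]
  ]
}}

```text
t: 2.4
tcp_pos: [0.553, -0.0654, 0.3633]
orientation: [0.001, 0.126, 0.992, 0.0]
wrist_force: [-0.1, -0.5, -0.7]
width: 0.0855
finger_force: 0.0
```

>>> {"method": "drive_tool", "body": {
  "steps": [
    [[-0.15, -0.4, 0, 0], [-0.28, -0.77, 0, 0], [-0.28, -0.77, 0, 0], [-0.28, -0.77, 0, 0]]
  ]
}}

```text
t: 2.9
tcp_pos: [0.5606, -0.1455, 0.3625]
orientation: [0.001, 0.126, 0.992, 0.001]
wrist_force: [0.2, 1.2, 0.5]
width: 0.0858
finger_force: 0.0
```

```bash
python3 - <<'E'
from h import *
plan((.567,-.158,.36),77)
c=arm.camera_info('wrist');im,d=arm.get_image('wrist');np.savez('pics/w2.npz',im=im,d=d,**c)
v,u=np.mgrid[:420,:560]
x=(u-c['cx'])/c['fx'];y=(v-c['cy'])/c['fy'];r=np.hypot(x,y);q=np.stack([x/r*np.tan(r),y/r*np.tan(r),np.ones_like(r)],-1)*d[...,None]
P=(q-c['t'])@c['R'];g=im.max(2)
near=(np.hypot(P[...,0]-.567,P[...,1]+.158)<.07)&(d>0)
m=near&(P[...,2]>.112)&(P[...,2]<.14)&(g<70)
n,l,st,ce=cv2.connectedComponentsWithStats(m.astype(np.uint8))
for i in range(1,n):
    if st[i,4]>15:
        s=P[l==i];mm=cv2.minAreaRect(((s[:,:2])*1e3).astype(np.float32));print(st[i],ce[i].round(1),s.mean(0).round(4),np.percentile(s[:,2],[5,95]).round(4),mm)
m=near&(P[...,2]>.06)&(P[...,2]<.07)&(g>70);s=P[m];print('stand',cv2.minAreaRect((s[:,:2]*1e3).astype(np.float32)))
m=near&(P[...,2]>.0)&(P[...,2]<.012)&(g>70)
cu,cv_=int(np.median(u[near])),int(np.median(v[near]));print(cu,cv_)
a,b=max(cu-80,0),max(cv_-80,0);cv2.imwrite('pics/w2c.png',cv2.resize(im[b:b+160,a:a+160],(600,600),interpolation=2)[:,:,::-1])
print(a,b)
E
```

```text
shift [-0.093 -0.105  0.025] turn -0.0042 yawnow 75.5 tcp [ 0.5606 -0.1455  0.3625] t 2.9 w 0.0858 F [0.2 1.2 0.5] q7 1.45 tilt [ 0.0015  0.001  -1.    ]
[213 225  25  34 561] [222.8 240.4] [ 0.561  -0.1826  0.1245] [0.1137 0.129 ] ((561.84765625, -181.9165496826172), (14.752923011779785, 23.892528533935547), 75.5950927734375)
[279 224  23  35 598] [291.6 239.9] [ 0.5721 -0.1366  0.1251] [0.1143 0.1289] ((572.4802856445312, -137.66204833984375), (15.157788276672363, 24.06890296936035), 75.73152160644531)
stand ((567.8975219726562, -160.79083251953125), (71.97039031982422, 43.459625244140625), 76.48135375976562)
249 351
169 271
```

View pics/w2c.png

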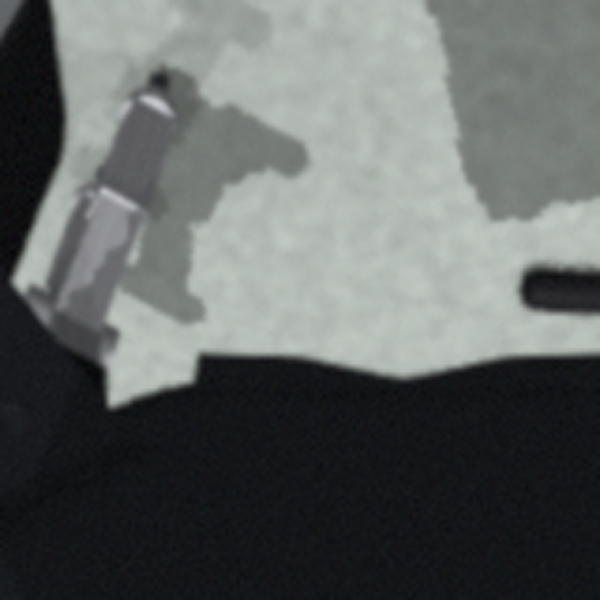

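Bars: centres (0.562,-0.182) and (0.5725,-0.1377), top at 0.129, so the grip point is at (0.5675,-0.160,0.124) with yaw 76.4°. The stand centre agrees. (The crop missed the bars, showing only lookalike pliers, but the numbers are consistent.) Now descend and pinch lightly.

>>> {"method": "drive_tool", "body": {
  "steps": [
    [[-0.1, -0.12, 0.4, -0.0025], [-0.1, -0.12, 0.7, -0.0025], [-0.1, -0.12, 0.89, -0.0025], [-0.1, -0.12, 0.89, -0.0025], [-0.1, -0.12, 0.89, -0.0025]]
  ]
}}

```text
t: 3.58
tcp_pos: [0.5673, -0.1606, 0.2737]
orientation: [0.001, 0.119, 0.993, 0.0]
wrist_force: [0.4, 0.2, 0.7]
width: 0.0857
finger_force: 0.0
```

>>> {"method": "drive_tool", "body": {
  "steps": [
    [[0, 0, 0, 0], [0, 0, 0, 0], [0, 0, 0, 0], [0, 0, 0, 0]]
  ],
  "claw": 0.38,
  "force": 40
}}

```text
t: 4.08
tcp_pos: [0.5675, -0.1613, 0.2745]
orientation: [0.002, 0.119, 0.993, 0.0]
wrist_force: [0.1, 1.9, 7.2]
width: 0.0592
finger_force: 10.6
```

```bash
python3 - <<'E'
from h import *
plan((.5675,-.16,.274),76.4);print(arm.get_obs()['finger_force'])
E
```

```text
shift [0.003 0.013 0.005] turn -0.0003 yawnow 76.29 tcp [ 0.5675 -0.1613  0.2745] t 4.075 w 0.0592 F [0.1 1.9 7.2] q7 1.46 tilt [ 3.7e-03 -4.0e-04 -1.0e+00]
10.648541450500488
```

>>> {"method": "drive_tool", "body": {
  "steps": [
    [[0, 0, -0.15, 0], [0, 0, -0.4, 0], [0, 0, -0.7, 0], [0, 0, -1.0, 0]]
  ]
}}

```text
t: 4.58
tcp_pos: [0.5664, -0.1616, 0.3744]
orientation: [-0.0, 0.12, 0.993, -0.0]
wrist_force: [0.7, 0.7, -2.3]
width: 0.0593
finger_force: 10.6
```

>>> {"method": "drive_tool", "body": {
  "steps": [
    [[0.06, 0.15, -0.15, 0], [0.2, 0.45, -0.15, 0], [0.34, 0.77, -0.15, 0]]
  ]
}}

```text
t: 4.95
tcp_pos: [0.5512, -0.0769, 0.3878]
orientation: [-0.0, 0.119, 0.993, 0.0]
wrist_force: [0.3, 0.7, -1.7]
width: 0.0593
finger_force: 10.7
```

>>> {"method": "drive_tool", "body": {
  "steps": [
    [[0.11, 0.25, 0, 0], [0.22, 0.5, 0, 0], [0.34, 0.77, 0, 0]]
  ]
}}

```text
t: 5.32
tcp_pos: [0.5362, 0.0061, 0.3875]
orientation: [-0.001, 0.119, 0.993, 0.0]
wrist_force: [-0.4, 0.5, -2.0]
width: 0.0591
finger_force: 10.7
```

>>> {"method": "drive_tool", "body": {
  "steps": [
    [[0.11, 0.25, 0, 0], [0.22, 0.5, 0, 0], [0.34, 0.77, 0, 0]]
  ]
}}

```text
t: 5.7
tcp_pos: [0.5213, 0.0888, 0.3875]
orientation: [-0.001, 0.119, 0.993, -0.0]
wrist_force: [0.2, 1.1, -2.6]
width: 0.0588
finger_force: 10.7
```

>>> {"method": "drive_tool", "body": {
  "steps": [
    [[0.11, 0.25, 0, -0.02], [0.22, 0.5, 0, -0.04], [0.3, 0.7, 0, -0.06], [0.34, 0.77, 0, -0.08], [0.34, 0.77, 0, -0.0936], [0.34, 0.77, 0, -0.0936], [0.34, 0.77, 0, -0.0936]]
  ]
}}

```text
t: 6.58
tcp_pos: [0.5072, 0.1701, 0.3876]
orientation: [-0.0, -0.173, 0.985, -0.0]
wrist_force: [0.9, 0.8, -1.9]
width: 0.0594
finger_force: 10.7
```

```bash
python3 - <<'E'
from h import *
plan((.507,.169,.39),110)
c=arm.camera_info('wrist');im,d=arm.get_image('wrist');np.savez('pics/w3.npz',im=im,d=d,**c);cv2.imwrite('pics/w3.png',cv2.resize(im[120:330,140:420],(800,600),interpolation=2)[:,:,::-1])
E
```

```text
shift [ 0.006 -0.009 -0.024] turn -0.0003 yawnow 109.88 tcp [0.5072 0.1701 0.3876] t 6.575 w 0.0594 F [ 0.9  0.8 -1.9] q7 1.37 tilt [-5.e-04 -2.e-04 -1.e+00]
```

View pics/w3.png

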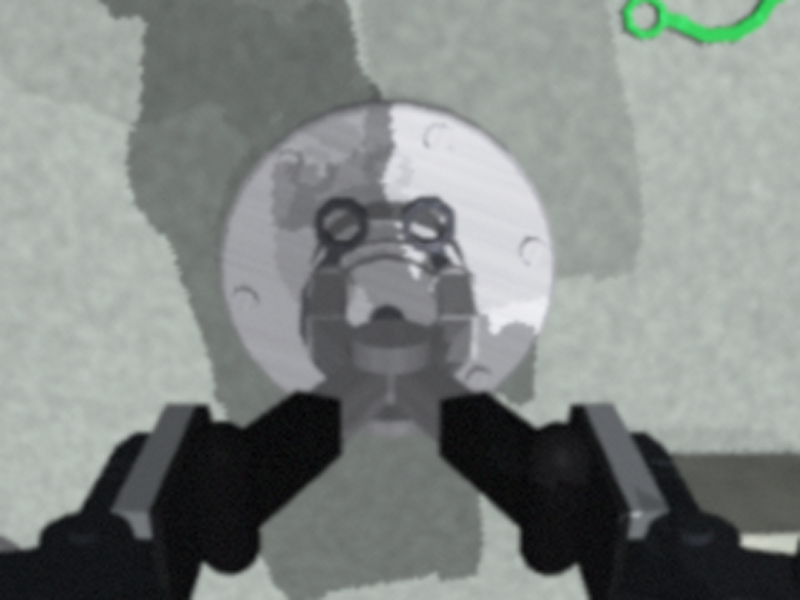

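The view shows the eyes at (342,222) and (427,221) in the crop, with the pliers' legs ending near y≈270 (about x 329 and 456). I'll use depth to locate the pins in the tool frame and recheck the eyes.

```bash
cat >> h.py <<'E'
def fish(c,d):
    v,u=np.mgrid[:420,:560];x=(u-c['cx'])/c['fx'];y=(v-c['cy'])/c['fy'];r=np.hypot(x,y)+1e-9
    q=np.stack([x/r*np.tan(r),y/r*np.tan(r),np.ones_like(r)],-1)*d[...,None];return (q-c['t'])@c['R']
E
python3 - <<'E'
from h import *
z=np.load('pics/w3.npz');im,d=z['im'],z['d'];c={k:z[k] for k in('fx','fy','cx','cy','R','t')}
o,t,R=tool();P=fish(c,d);T=(P-t)@R
near=(d>0)&(np.abs(T[...,0])<.03)&(np.abs(T[...,1])<.035)
for a in np.arange(.16,.285,.01):
    for s in(1,-1):
        m=near&(T[...,2]>a)&(T[...,2]<=a+.01)&(T[...,1]*s>0)
        if m.sum()>3: print(round(a,3),s,m.sum(),'x',np.percentile(T[m][:,0],[5,50,95]).round(4),'y',np.percentile(T[m][:,1],[5,50,95]).round(4))
for u,v in((342,222),(427,221)):
    U,V=(u+.5)*.35-.5+140,(v+.5)*.35-.5+120;w=onz(c,U,V,.068,1);print(U,V,w.round(4),'tool',((w-t)@R).round(4))
g=cv2.cvtColor(im,cv2.COLOR_RGB2GRAY);G=cv2.resize(g[185:215,245:305],None,fx=8,fy=8,interpolation=2)
cv2.imwrite('pics/w3d.png',cv2.resize(im[175:250,225:325],(800,600),interpolation=2)[:,:,::-1])
E
```

```text
0.16 1 533 x [-0.0047  0.0048  0.0093] y [0.0118 0.0156 0.0324]
0.16 -1 532 x [-0.0048  0.0048  0.0092] y [-0.0327 -0.016  -0.0122]
0.17 1 311 x [-0.0049  0.004   0.0055] y [0.0079 0.0107 0.0185]
0.17 -1 318 x [-0.0046  0.0042  0.0055] y [-0.0189 -0.0111 -0.0084]
0.18 1 354 x [-0.0061  0.0036  0.0089] y [0.0008 0.0052 0.0117]
0.18 -1 364 x [-0.0059  0.0037  0.0089] y [-0.0119 -0.0055 -0.0008]
0.19 1 279 x [-0.0059  0.0048  0.0099] y [0.0003 0.0035 0.0082]
0.19 -1 274 x [-0.0058  0.0045  0.0098] y [-0.0081 -0.0035 -0.0003]
0.2 1 116 x [-0.0023  0.0037  0.0097] y [0.0012 0.01   0.0127]
0.2 -1 112 x [-0.0013  0.0039  0.0098] y [-0.0127 -0.01   -0.0014]
0.21 1 149 x [-0.0039  0.0033  0.0045] y [0.0092 0.0141 0.0171]
0.21 -1 139 x [-0.004   0.0033  0.0044] y [-0.017  -0.014  -0.0092]
0.22 1 99 x [-0.003   0.0046  0.005 ] y [0.0107 0.0153 0.0184]
0.22 -1 103 x [-0.0034  0.0046  0.005 ] y [-0.0179 -0.0152 -0.0105]
0.23 1 59 x [0.0044 0.0047 0.0052] y [0.0111 0.0149 0.0184]
0.23 -1 54 x [0.0044 0.0047 0.005 ] y [-0.0181 -0.0147 -0.0113]
0.24 1 52 x [0.0045 0.0048 0.0051] y [0.0115 0.015  0.0186]
0.24 -1 62 x [-0.0003  0.0047  0.005 ] y [-0.0181 -0.0135 -0.0106]
0.25 1 78 x [-0.0025  0.0034  0.0057] y [0.0097 0.0136 0.0206]
0.25 -1 77 x [-0.0022  0.0043  0.0056] y [-0.0204 -0.0132 -0.009 ]
259.375 197.375 [0.5114 0.1548 0.068 ] tool [ 0.0012 -0.0156  0.3196]
289.125 197.02499999999998 [0.5018 0.1803 0.068 ] tool [0.0016 0.0116 0.3196]
```

View pics/w3d.png

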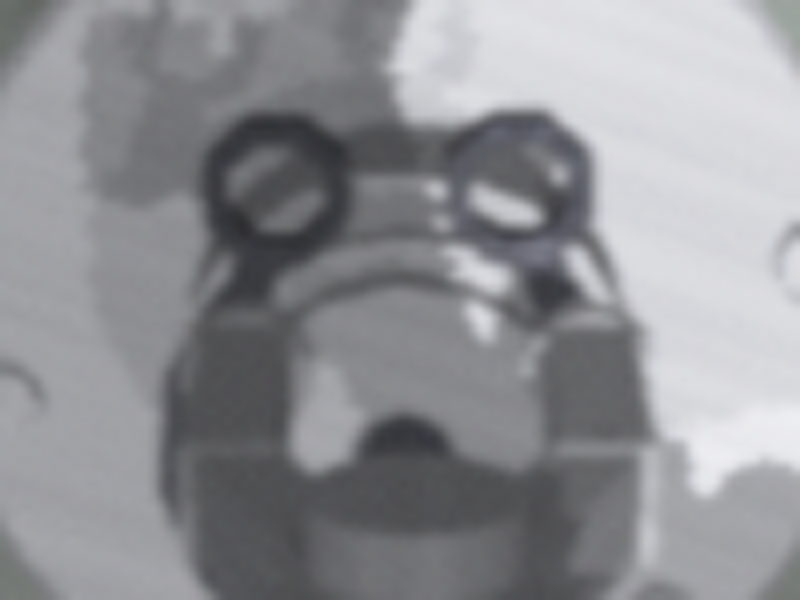

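Shoulders sit at tool (0, ±14.7) mm and hide the pins. The eyes' middle is at tool (+1.0, -1.6) mm, and pin clearance is 3.3 mm. I'll correct for that and descend slowly.

>>> {"method": "drive_tool", "body": {
  "steps": [
    [[0.01, -0.016, 0.15, 0], [0.01, -0.016, 0.35, 0], [0.01, -0.016, 0.42, 0], [0.01, -0.016, 0.42, 0]]
  ]
}}

```text
t: 7.12
tcp_pos: [0.5071, 0.1679, 0.345]
orientation: [-0.001, -0.173, 0.985, -0.0]
wrist_force: [0.0, 0.5, -0.9]
width: 0.0593
finger_force: 10.7
```

>>> {"method": "drive_tool", "body": {
  "steps": [
    [[0, 0, 0.03, 0], [0, 0, 0.06, 0], [0, 0, 0.09, 0], [0, 0, 0.12, 0], [0, 0, 0.15, 0], [0, 0, 0.15, 0]]
  ]
}}

```text
t: 7.88
tcp_pos: [0.5072, 0.168, 0.3304]
orientation: [-0.0, -0.173, 0.985, -0.0]
wrist_force: [0.2, 0.9, -1.5]
width: 0.0587
finger_force: 10.7
```

```bash
python3 - <<'E'
from h import *
plan((.507,.169,.3275),110)
c=arm.camera_info('wrist');im,d=arm.get_image('wrist');np.savez('pics/w4.npz',im=im,d=d,**c)
a,b=225,150
cv2.imwrite('pics/w4.png',cv2.resize(im[b:b+90,a:a+120],(800,600),interpolation=2)[:,:,::-1])
for n in('side','top'):
    im,d=arm.get_image(n);np.savez(f'pics/{n}4.npz',im=im,d=d)
E
```

```text
shift [-0.002  0.01   0.029] turn -0.0001 yawnow 109.97 tcp [0.5072 0.168  0.3304] t 7.875 w 0.0587 F [ 0.2  0.9 -1.5] q7 1.34 tilt [-5.e-04 -2.e-04 -1.e+00]
```

View pics/w4.png

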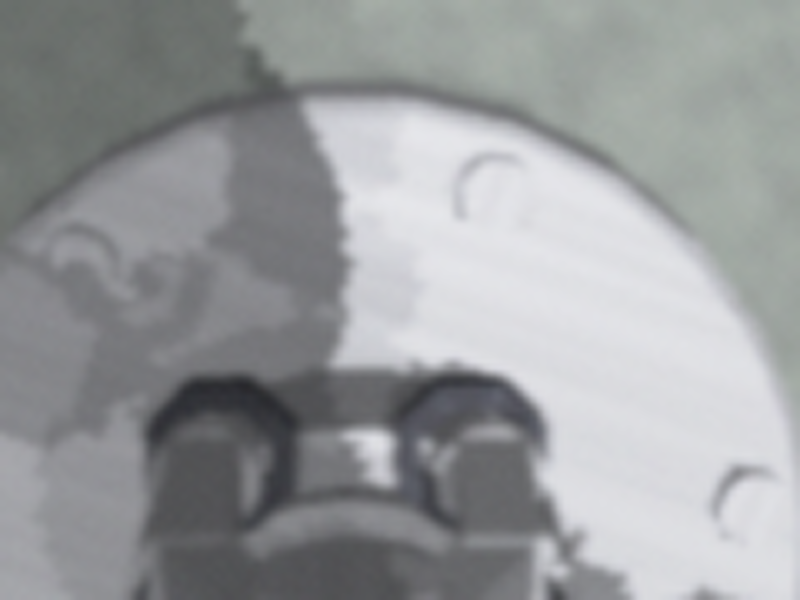

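The tips are at z≈0.061 with almost no force, and the shoulders sit over the lugs, at (200,480) and (495,480) in the crop. The pins are in the eyes. Now squeeze while moving 5 mm toward the axis.

>>> {"method": "drive_tool", "body": {
  "steps": [
    [[0, 0, 0, 0], [-0.01, 0.005, 0, 0], [-0.02, 0.01, 0, 0], [-0.03, 0.01, 0, 0], [-0.04, 0.01, 0, 0], [-0.05, 0.01, 0, 0], [-0.05, 0.01, 0, 0], [-0.05, 0.01, 0, 0]]
  ],
  "claw": -0.2,
  "force": 40
}}

```text
t: 9.02
tcp_pos: [0.5116, 0.1707, 0.3306]
orientation: [-0.0, -0.173, 0.985, -0.0]
wrist_force: [0.4, -0.2, -1.8]
width: 0.0347
finger_force: 19.1
```

```bash
python3 - <<'E'
from h import *
plan((.507,.169,.3275),110);print(arm.get_obs()['finger_force'])
c=arm.camera_info('wrist');im,d=arm.get_image('wrist');np.savez('pics/w5.npz',im=im,d=d,**c)
o,t,R=tool();T=(fish(c,d)-t)@R
near=(d>0)&(np.abs(T[...,0])<.03)&(np.abs(T[...,1])<.05)
for a in np.arange(.22,.285,.01):
    for s in(1,-1):
        m=near&(T[...,2]>a)&(T[...,2]<=a+.01)&(T[...,1]*s>0)
        if m.sum()>3: print(round(a,3),s,m.sum(),'x',np.percentile(T[m][:,0],[5,50,95]).round(4),'y',np.percentile(T[m][:,1],[5,50,95]).round(4))
A=cv2.resize(im[150:240,215:335],(800,600),interpolation=2)
it,dt=arm.get_image('top');np.savez('pics/top5.npz',im=it,d=dt);B=it[165:240,160:235]
cv2.imwrite('pics/w5.png',np.hstack([cv2.resize(A,(440,330)),cv2.resize(B,(330,330),interpolation=2)])[:,:,::-1])
E
```

```text
shift [0.049 0.    0.031] turn -0.0001 yawnow 109.97 tcp [0.5116 0.1707 0.3306] t 9.025 w 0.0347 F [ 0.4 -0.2 -1.8] q7 1.34 tilt [-1.e-04 -1.e-04 -1.e+00]
19.100562930107117
0.22 1 199 x [-0.0045  0.0028  0.0045] y [0.014  0.0209 0.0247]
0.22 -1 194 x [-0.0042  0.0026  0.0046] y [-0.0243 -0.0204 -0.0136]
0.23 1 95 x [-0.0039  0.0044  0.0049] y [0.0191 0.0251 0.028 ]
0.23 -1 90 x [-0.0041  0.0045  0.0048] y [-0.027  -0.0238 -0.0181]
0.24 1 79 x [-0.0041  0.0045  0.0049] y [0.0219 0.0279 0.0309]
0.24 -1 80 x [-0.0035  0.0045  0.0048] y [-0.0295 -0.0268 -0.0211]
0.25 1 138 x [-0.0266  0.003   0.0055] y [0.0171 0.0297 0.0344]
0.25 -1 144 x [-0.0276  0.0011  0.0054] y [-0.0333 -0.0277 -0.0158]
0.26 1 446 x [-0.028  -0.006   0.0068] y [0.0018 0.0214 0.0346]
0.26 -1 451 x [-0.0278 -0.0056  0.0068] y [-0.0331 -0.02   -0.002 ]
0.27 1 32 x [-0.028  -0.0039 -0.0007] y [0.0023 0.0097 0.0305]
0.27 -1 46 x [-0.0291 -0.0045  0.0011] y [-0.032  -0.0103 -0.0023]
0.28 1 301 x [-0.0118 -0.0038  0.0018] y [0.0011 0.0108 0.0198]
0.28 -1 275 x [-0.0123 -0.0029  0.002 ] y [-0.0197 -0.0102 -0.0013]
```

View pics/w5.png

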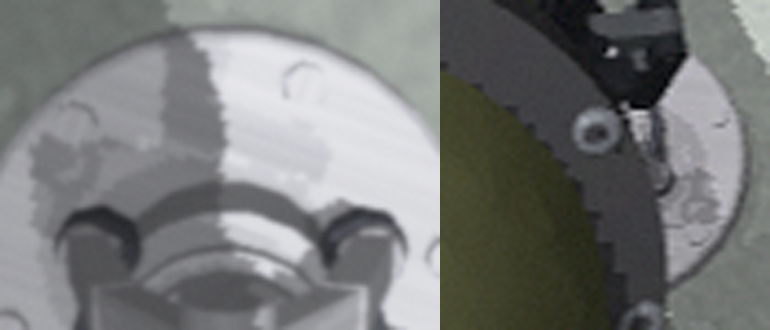

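The ring is spread, with lugs at (98,238) and (363,233) in the left panel. They are about 53.6 mm apart, so ring_open ≈ 0.43 and ring_back sits at about 29 mm. Squeeze slightly more, then descend.

>>> {"method": "drive_tool", "body": {
  "steps": [
    [[0, 0, 0, 0], [0, 0, 0, 0], [0, 0, 0.02, 0], [0, 0, 0.04, 0], [0, 0, 0.06, 0], [0, 0, 0.08, 0], [0, 0, 0.1, 0], [0, 0, 0.12, 0], [0, 0, 0.14, 0], [0, 0, 0.14, 0]]
  ],
  "claw": -0.24,
  "force": 40
}}

```text
t: 10.38
tcp_pos: [0.5116, 0.1707, 0.3165]
orientation: [-0.0, -0.173, 0.985, -0.0]
wrist_force: [-0.5, 0.6, -2.2]
width: 0.0331
finger_force: 19.2
```

```bash
python3 - <<'E'
from h import *
plan((.507,.169,.3275),110)
c=arm.camera_info('wrist');im,d=arm.get_image('wrist');np.savez('pics/w6.npz',im=im,d=d,**c)
o,t,R=tool();P=fish(c,d);T=(P-t)@R
g=im.max(2)
# dark ring pixels, in spindle frame
A=np.array([.537,.180]);e=np.array([.94,.342]);f=np.array([-.342,.94])
X=(P[...,:2]-A)@e;Y=(P[...,:2]-A)@f;Z=P[...,2]
for nm,m in(('lug+',(X<-20e-3)&(X>-.05)&(Y>.02)&(Y<.04)),('lug-',(X<-.02)&(X>-.05)&(Y<-.02)&(Y>-.04)),('back',(X>.026)&(X<.04)&(abs(Y)<.02)),('sides',(abs(X)<.015)&(abs(Y)>.024)&(abs(Y)<.04)),('noseshoulder',(np.hypot(X,Y)<.0265)&(np.hypot(X,Y)>.0222)&(X<0))):
    m=m&(d>0)&(Z>.03)&(Z<.085);print(nm,m.sum(),np.percentile(Z[m],[5,25,50,75,95]).round(4) if m.sum() else '', (X[m].min().round(4),Y[m].min().round(4),X[m].max().round(4),Y[m].max().round(4)) if m.sum() else '')
i4=np.load('pics/side4.npz')['im'];is_,ds=arm.get_image('side');np.savez('pics/side6.npz',im=is_,d=ds)
cv2.imwrite('pics/w6.png',np.hstack([cv2.resize(im[150:240,215:335],(440,330),interpolation=2),cv2.resize(is_[150:225,190:265],(330,330),interpolation=2)])[:,:,::-1])
E
```

```text
shift [ 0.049  0.    -0.11 ] turn -0.0001 yawnow 109.98 tcp [0.5116 0.1707 0.3165] t 10.375 w 0.0331 F [-0.5  0.6 -2.2] q7 1.33 tilt [-3.e-04 -1.e-04 -1.e+00]
lug+ 417 [0.0523 0.0555 0.0613 0.0735 0.0829] (np.float64(-0.0356), np.float64(0.02), np.float64(-0.0201), np.float64(0.0374))
lug- 375 [0.0531 0.0555 0.0616 0.0736 0.0822] (np.float64(-0.0355), np.float64(-0.0356), np.float64(-0.0217), np.float64(-0.02))
back 74 [0.0535 0.0544 0.055  0.0555 0.056 ] (np.float64(0.0286), np.float64(-0.0095), np.float64(0.0327), np.float64(0.0084))
sides 449 [0.0491 0.0505 0.0546 0.0553 0.0563] (np.float64(-0.0136), np.float64(-0.0348), np.float64(0.0115), np.float64(0.0365))
noseshoulder 494 [0.0488 0.0497 0.0504 0.0631 0.0644] (np.float64(-0.0263), np.float64(-0.0258), np.float64(-0.0001), np.float64(0.0262))
```

The ring's back top is at 0.055 and the lugs are at about 0.0555, so the ring lies flat in the groove plane. Now let it contract while moving the tips back out 5 mm.

>>> {"method": "drive_tool", "body": {
  "steps": [
    [[0.01, 0, 0, 0], [0.02, 0, 0, 0], [0.025, 0, 0, 0], [0.025, 0, 0, 0]]
  ],
  "claw": 0.08
}}

```text
t: 10.98
tcp_pos: [0.5092, 0.1698, 0.3167]
orientation: [0.0, -0.173, 0.985, -0.0]
wrist_force: [0.3, -0.9, -3.0]
width: 0.0461
finger_force: 15.8
```

>>> {"method": "drive_tool", "body": {
  "steps": [
    [[0.01, 0, 0, 0], [0.02, 0, 0, 0], [0.025, 0, 0, 0], [0.025, 0, 0, 0], [0.025, 0, 0, 0]]
  ],
  "claw": 0.4
}}

```text
t: 11.6
tcp_pos: [0.5069, 0.169, 0.3167]
orientation: [0.0, -0.173, 0.985, -0.0]
wrist_force: [-0.1, -0.2, -1.3]
width: 0.0598
finger_force: 10.5
```

```bash
cat > ringz.py <<'E'
from h import *
def ringz(name):
    c=arm.camera_info('wrist');im,d=arm.get_image('wrist');np.savez(name,im=im,d=d,**c)
    P=fish(c,d);A=np.array([.537,.180]);e=np.array([.94,.342]);f=np.array([-.342,.94])
    X=(P[...,:2]-A)@e;Y=(P[...,:2]-A)@f;Z=P[...,2]
    for nm,m in(('lug+',(X<-.024)&(X>-.042)&(Y>.005)&(Y<.03)),('lug-',(X<-.024)&(X>-.042)&(Y<-.005)&(Y>-.03)),('back',(X>.026)&(X<.04)&(abs(Y)<.02)),('sides',(abs(X)<.015)&(abs(Y)>.024)&(abs(Y)<.04))):
        m=m&(d>0)&(Z>.03)&(Z<.085);print(nm,m.sum(),np.percentile(Z[m],[5,25,50,75,95]).round(4) if m.sum() else '', (X[m].min().round(4),Y[m].min().round(4),X[m].max().round(4),Y[m].max().round(4)) if m.sum() else '')
    return im,d,c
E
python3 - <<'E'
from ringz import *
plan((.507,.169,.3275),110);print(arm.get_obs()['finger_force']);ringz('pics/w7.npz')
E
```

```text
shift [-0.001 -0.    -0.108] turn -0.0001 yawnow 109.97 tcp [0.5069 0.169  0.3167] t 11.6 w 0.0598 F [-0.1 -0.2 -1.3] q7 1.33 tilt [ 1.e-04  0.e+00 -1.e+00]
10.513654947280884
lug+ 409 [0.0497 0.0544 0.0556 0.068  0.0812] (np.float64(-0.042), np.float64(0.0051), np.float64(-0.0241), np.float64(0.0219))
lug- 424 [0.0492 0.0542 0.0554 0.0667 0.0824] (np.float64(-0.042), np.float64(-0.0223), np.float64(-0.0241), np.float64(-0.0051))
back 12 [0.0538 0.0542 0.0544 0.0549 0.0555] (np.float64(0.0261), np.float64(-0.016), np.float64(0.0303), np.float64(0.0141))
sides 195 [0.0394 0.0539 0.0545 0.055  0.0556] (np.float64(-0.0149), np.float64(-0.0296), np.float64(0.0016), np.float64(0.0276))
```

Contracted and flat (lugs and back about 0.055). Withdraw upward and check.

>>> {"method": "drive_tool", "body": {
  "steps": [
    [[0, 0, -0.04, 0], [0, 0, -0.08, 0], [0, 0, -0.13, 0], [0, 0, -0.2, 0], [0, 0, -0.4, 0], [0, 0, -0.7, 0], [0, 0, -0.75, 0], [0, 0, -0.75, 0]]
  ]
}}

```text
t: 12.65
tcp_pos: [0.5068, 0.1689, 0.3916]
orientation: [0.0, -0.173, 0.985, -0.0]
wrist_force: [-0.1, -0.3, -2.6]
width: 0.0599
finger_force: 10.6
```

```bash
python3 - <<'E'
from ringz import *
plan((.5675,-.1608,.39),76.4);print(arm.get_obs()['finger_force']);im,d,c=ringz('pics/w8.npz')
o,t,R=tool();T=(fish(c,d)-t)@R
near=(d>0)&(np.abs(T[...,0])<.03)&(np.abs(T[...,1])<.035)
for a in(.23,.24,.25):
    for s in(1,-1):
        m=near&(T[...,2]>a)&(T[...,2]<=a+.01)&(T[...,1]*s>0)
        if m.sum()>3: print(a,s,m.sum(),'x',np.percentile(T[m][:,0],[5,50,95]).round(4),'y',np.percentile(T[m][:,1],[5,50,95]).round(4))
E
```

```text
shift [ 0.555 -3.306  0.016] turn 0.0932 yawnow 109.97 tcp [0.5068 0.1689 0.3916] t 12.65 w 0.0599 F [-0.1 -0.3 -2.6] q7 1.38 tilt [ 3.e-04 -1.e-04 -1.e+00]
10.57858943939209
lug+ 207 [0.0384 0.0529 0.0543 0.055  0.0558] (np.float64(-0.0418), np.float64(0.005), np.float64(-0.024), np.float64(0.0216))
lug- 213 [0.0386 0.0532 0.0544 0.0551 0.0558] (np.float64(-0.0419), np.float64(-0.0222), np.float64(-0.024), np.float64(-0.0055))
back 0  
sides 34 [0.034  0.045  0.0529 0.0545 0.0554] (np.float64(-0.0149), np.float64(-0.0289), np.float64(0.0005), np.float64(0.0261))
0.23 1 54 x [0.0038 0.0042 0.0046] y [0.0107 0.0141 0.0178]
0.23 -1 65 x [0.0021 0.0042 0.0045] y [-0.018  -0.0136 -0.0103]
0.24 1 64 x [-0.0003  0.0042  0.0045] y [0.0105 0.0136 0.0181]
0.24 -1 53 x [0.0039 0.0042 0.0045] y [-0.018  -0.0144 -0.0108]
0.25 1 70 x [-0.0028  0.0029  0.0053] y [0.0089 0.0131 0.0203]
0.25 -1 71 x [-0.0034  0.0029  0.0052] y [-0.0198 -0.0119 -0.0091]
```

The ring stays in the groove. Return to the stand.

>>> {"method": "drive_tool", "body": {
  "steps": [
    [[0.03, -0.2, 0, 0], [0.08, -0.5, 0, 0], [0.14, -0.83, 0, 0]]
  ]
}}

```text
t: 13.08
tcp_pos: [0.522, 0.0856, 0.3904]
orientation: [-0.001, -0.174, 0.985, 0.0]
wrist_force: [0.1, 0.4, -1.5]
width: 0.06
finger_force: 10.6
```

>>> {"method": "drive_tool", "body": {
  "steps": [
    [[0.05, -0.28, 0, 0], [0.1, -0.56, 0, 0], [0.14, -0.83, 0, 0]]
  ]
}}

```text
t: 13.45
tcp_pos: [0.5371, 0.0023, 0.3904]
orientation: [-0.001, -0.173, 0.985, 0.0]
wrist_force: [0.1, -0.4, -1.7]
width: 0.0596
finger_force: 10.6
```

>>> {"method": "drive_tool", "body": {
  "steps": [
    [[0.05, -0.28, 0, 0], [0.1, -0.56, 0, 0], [0.14, -0.83, 0, 0]]
  ]
}}

```text
t: 13.82
tcp_pos: [0.5523, -0.0804, 0.3903]
orientation: [-0.001, -0.173, 0.985, 0.0]
wrist_force: [0.3, -0.2, -0.8]
width: 0.0599
finger_force: 10.6
```

>>> {"method": "drive_tool", "body": {
  "steps": [
    [[0.05, -0.28, 0, 0.02], [0.1, -0.56, 0, 0.04], [0.13, -0.75, 0, 0.06], [0.14, -0.82, 0, 0.08], [0.14, -0.82, 0, 0.0932], [0.14, -0.82, 0, 0.0932], [0.14, -0.82, 0, 0.0932]]
  ]
}}

```text
t: 14.7
tcp_pos: [0.5673, -0.161, 0.391]
orientation: [-0.001, 0.117, 0.993, 0.0]
wrist_force: [0.7, 0.2, -1.4]
width: 0.0598
finger_force: 10.6
```

```bash
python3 - <<'E'
from h import *
plan((.5675,-.161,.28),76.4)
c=arm.camera_info('wrist');im,d=arm.get_image('wrist');P=fish(c,d);o,t,R=tool();T=(P-t)@R
near=(d>0)&(np.hypot(P[...,0]-.5675,P[...,1]+.161)<.06)&(P[...,2]>.058)&(P[...,2]<.072)&(T[...,2]>.28)
s=P[near];print(len(s),cv2.minAreaRect((s[:,:2]*1e3).astype(np.float32)),'tool mid', ((T[near].min(0)+T[near].max(0))/2).round(4),T[near].min(0).round(4),T[near].max(0).round(4))
E
```

```text
shift [-0.003  0.     1.11 ] turn 0.0004 yawnow 76.55 tcp [ 0.5673 -0.161   0.391 ] t 14.7 w 0.0598 F [ 0.7  0.2 -1.4] q7 1.49 tilt [-1.2e-03  3.0e-04 -1.0e+00]
1680 ((568.1566772460938, -160.58668518066406), (71.58641052246094, 43.00849914550781), 76.7304916381836) tool mid [-0.001   0.0006  0.3272] [-0.0225 -0.0352  0.3211] [0.0206 0.0364 0.3332]
```

Stand centre agrees within 1 mm. Lower into the slot.

>>> {"method": "drive_tool", "body": {
  "steps": [
    [[-0.006, 0, 0.25, 0], [-0.006, 0, 0.4, 0], [-0.006, 0, 0.5, 0], [-0.006, 0, 0.6, 0], [-0.006, 0, 0.7, 0], [-0.006, 0, 0.85, 0], [-0.006, 0, 1.0, 0]]
  ]
}}

```text
t: 15.62
tcp_pos: [0.5679, -0.1614, 0.2907]
orientation: [0.0, 0.118, 0.993, -0.0]
wrist_force: [0.4, -0.5, -1.3]
width: 0.0599
finger_force: 10.6
```

>>> {"method": "drive_tool", "body": {
  "steps": [
    [[0, 0, 0.05, 0], [0, 0, 0.1, 0], [0, 0, 0.14, 0], [0, 0, 0.155, 0], [0, 0, 0.155, 0]]
  ]
}}

```text
t: 16.25
tcp_pos: [0.568, -0.1614, 0.2763]
orientation: [0.0, 0.118, 0.993, -0.0]
wrist_force: [-0.7, -0.5, -1.2]
width: 0.06
finger_force: 10.6
```

>>> {"method": "drive_tool", "body": {
  "steps": [
    [[0, 0, 0.01, 0], [0, 0, 0.02, 0], [0, 0, 0.02, 0]]
  ]
}}

```text
t: 16.62
tcp_pos: [0.5681, -0.1614, 0.2745]
orientation: [0.0, 0.118, 0.993, -0.0]
wrist_force: [-0.2, 0.5, 0.4]
width: 0.0597
finger_force: 10.9
```

>>> {"method": "drive_tool", "body": {
  "steps": [
    [[0, 0, 0, 0], [0, 0, 0, 0], [0, 0, 0, 0], [0, 0, 0, 0], [0, 0, 0, 0]]
  ],
  "claw": 1.0
}}

```text
t: 17.25
tcp_pos: [0.5679, -0.1614, 0.2742]
orientation: [-0.0, 0.118, 0.993, -0.0]
wrist_force: [0.2, 0.2, 0.4]
width: 0.0853
finger_force: 0.0
```

>>> {"method": "drive_tool", "body": {
  "steps": [
    [[0, 0, -0.1, 0], [0, 0, -0.25, 0], [0, 0, -0.6, 0], [0, 0, -1.0, 0], [0, 0, -1.0, 0], [0, 0, -1.0, 0]]
  ]
}}

```text
t: 18.0
tcp_pos: [0.5677, -0.1613, 0.3747]
orientation: [0.0, 0.118, 0.993, -0.0]
wrist_force: [-0.4, -0.8, -1.4]
width: 0.0854
finger_force: 0.0
```

```bash
python3 - <<'E'
from h import *
plan((.5675,-.161,.28),76.4)
c=arm.camera_info('wrist');im,d=arm.get_image('wrist');P=fish(c,d);g=im.max(2)
m=(d>0)&(np.hypot(P[...,0]-.567,P[...,1]+.158)<.07)&(P[...,2]>.112)&(P[...,2]<.15)&(g<70)
n,l,st,ce=cv2.connectedComponentsWithStats(m.astype(np.uint8))
for i in range(1,n):
    if st[i,4]>15: s=P[l==i];print(st[i],s.mean(0).round(4),np.percentile(s[:,2],[5,95]).round(4),cv2.minAreaRect((s[:,:2]*1e3).astype(np.float32)))
S,_=arm.get_image('side');
cv2.imwrite('pics/fin.png',np.hstack([cv2.resize(S[150:225,190:265],(380,380),interpolation=2),cv2.resize(S[220:330,290:400],(380,380),interpolation=2)])[:,:,::-1])
E
```

```text
shift [0.003 0.003 0.947] turn 0.0001 yawnow 76.42 tcp [ 0.5677 -0.1613  0.3747] t 18.0 w 0.0854 F [-0.4 -0.8 -1.4] q7 1.49 tilt [ 5.e-04 -3.e-04 -1.e+00]
[297 205  24  35 565] [ 0.5727 -0.1369  0.1249] [0.114  0.1289] ((572.940185546875, -137.9987030029297), (15.671730995178223, 24.435121536254883), 74.2119140625)
[235 206  23  34 537] [ 0.5617 -0.1828  0.125 ] [0.114 0.129] ((562.757080078125, -181.87905883789062), (14.897783279418945, 23.93854522705078), 74.3631362915039)
```

View pics/fin.png

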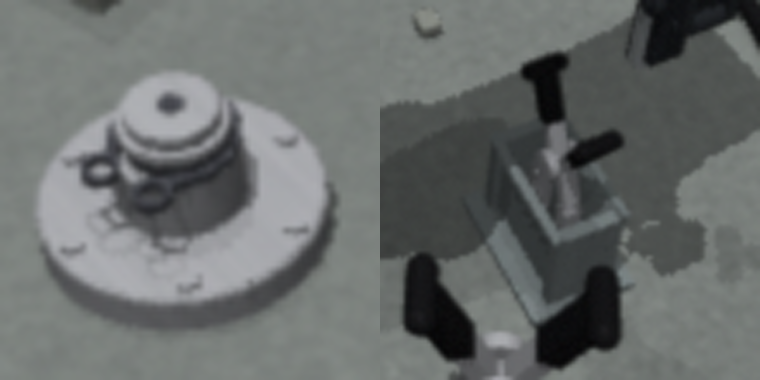

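The ring lies flat in the groove below the shoulder, with its lugs at (100,172) and (152,192). The pliers stand upright in the stand, at (555,150), at the same place and height as at the start, and the gripper is clear.

```bash
python3 -c "
from rig import arm
print(arm.hand_in())"
```

```text
the job is handed in; nothing more can be done
None
```

The job is handed in at about 18 s: the snap ring lies flat in the groove, the pliers are back upright in their stand, and the gripper is clear.

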